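Snap the tube pods shut in the hand press, load the carrier, start its logger

TASK

Get the blood tubes ready to travel: take the finished pod that was left in the hand press and stand it in the blue carrier tray, then put each open pod on the table into the press, squeeze the two handles together until its green door snaps shut (use the press, do not pinch the doors shut with the fingers) and stand it upright on the floor of a carrier compartment too. When all the pods are in the carrier, press the orange plunger of its temperature logger down to its stop and let it come back up. Leave the other things on the table where they are.

Things in the scene. Friction and masses are not known exactly. Their poses are not given: they have to be found in the camera images.
- pod_a_mid (a point): Centre of an open tube pod standing on the table (may be absent), 32 mm above its underside: white shell with a weighted grey base, violet tube cap on top, green door on its +y side; z up. Shell x -16..16, y -16..8, z -32..32 mm from here; cap 17 mm across, up to z 42. Grasp the shell's x faces (32 mm apart) in the upper half. Pod depth in y: 40 mm open (y -16..24), 32 mm shut (y -16..16). About 110 g.
- pod_a_door (a joint): Sliding green door of pod_a (28 mm wide, 8 mm thick, full height): 0 = open with an 8 mm gap, 0.008 (m) = shut. Pushed in, it resists up to a peak of about 15 N in the first 2 mm, then gives, snaps shut and stays shut; let go earlier, it springs open.
- pod_b_mid (a point): Centre of an open tube pod standing on the table (may be absent), 32 mm above its underside: white shell with a weighted grey base, red tube cap on top, green door on its +y side; z up. Shell x -16..16, y -16..8, z -32..32 mm from here; cap 17 mm across, up to z 42. Grasp the shell's x faces (32 mm apart) in the upper half. Pod depth in y: 40 mm open (y -16..24), 32 mm shut (y -16..16). About 110 g.
- pod_b_door (a joint): Sliding green door of pod_b (28 mm wide, 8 mm thick, full height): 0 = open with an 8 mm gap, 0.008 (m) = shut. Pushed in, it resists up to a peak of about 15 N in the first 2 mm, then gives, snaps shut and stays shut; let go earlier, it springs open.
- pod_c_mid (a point): Centre of an open tube pod standing on the table (may be absent), 32 mm above its underside: white shell with a weighted grey base, blue tube cap on top, green door on its +y side; z up. Shell x -16..16, y -16..8, z -32..32 mm from here; cap 17 mm across, up to z 42. Grasp the shell's x faces (32 mm apart) in the upper half. Pod depth in y: 40 mm open (y -16..24), 32 mm shut (y -16..16). About 110 g.
- pod_c_door (a joint): Sliding green door of pod_c (28 mm wide, 8 mm thick, full height): 0 = open with an 8 mm gap, 0.008 (m) = shut. Pushed in, it resists up to a peak of about 15 N in the first 2 mm, then gives, snaps shut and stays shut; let go earlier, it springs open.
- pod_d_mid (a point): Centre of an open tube pod standing on the table (may be absent), 32 mm above its underside: white shell with a weighted grey base, violet tube cap on top, green door on its +y side; z up. Shell x -16..16, y -16..8, z -32..32 mm from here; cap 17 mm across, up to z 42. Grasp the shell's x faces (32 mm apart) in the upper half. Pod depth in y: 40 mm open (y -16..24), 32 mm shut (y -16..16). About 110 g.
- pod_d_door (a joint): Sliding green door of pod_d (28 mm wide, 8 mm thick, full height): 0 = open with an 8 mm gap, 0.008 (m) = shut. Pushed in, it resists up to a peak of about 15 N in the first 2 mm, then gives, snaps shut and stays shut; let go earlier, it springs open.
- pod_old_mid (a point): Centre (half-way up, 32 mm above the underside) of the finished pod left in the press nest: like the others but shut for good, 32 x 32 mm in plan (x, y -16..16 mm from here), 64 mm tall, with a red tube cap above, to z 42. About 110 g.
- press_nest (a point): Centre of the hand press's nest, 8 mm above the table, where a pod stands between 2 rubber jaws, pod y along this y (either way round). x points from the handles to the hinges (pivots at x 70 mm). Jaw faces rest at y +-25 mm: centre the open pod's 40 mm depth, so its own origin is 4 mm off, away from the door. End stops at x +-21 mm, 26 mm above the table; arms stay below 46 mm.
- press_grip (a point): Half-way between the press's 2 blue handles, 80 mm to the -x side of the nest, 34 mm above the table; axes as press_nest. Handles: bars 8 mm thick, 22 to 46 mm above the table, reaching from x 30 to -45 mm. Here 65 mm over their outer faces at rest, 26 with a pod shut. Squeeze along y: 1 N each at first, a peak of about 10 N (twice that if one finger does it all), then it gives; they spring open.
- press_left (a joint): Angle of the press's +y handle: 0 = at rest (sprung open), 0.13 rad with a pod pressed shut, where its stop is. The -y handle mirrors it. The press is bolted down: steel plate, aluminium arms, like a nutcracker lying flat.
- carrier_floor (a point): Fixed blue carrier tray: centre of its inner floor, 4 mm above the table, x along its length. Outside 146 (x) x 126 mm; walls and the two crossing dividers 28 mm high, 4 mm thick; four compartments about 67 x 57 mm centred at x +-35.5, y +-30.5 mm from here. A white temperature logger, 54 x 70 mm, 46 high, stands at its -x end.
- plunger_top (a point): Centre of the top face of the logger's orange spring plunger (mushroom head, 28 mm across), 74 mm above the table at rest; it moves with the plunger, straight down.
- logger_plunger (a joint): Travel of that plunger: 0 = up, 0.012 (m) = at its stop. Spring: 2.5 N to start, 7.6 N at the stop; it comes back up when released.
- tape_roll: Roll of paper tape lying flat, 54 mm across, 18 high, among the pods; a bystander (origin at its underside), not to be disturbed.
- spray_bottle: Red spray bottle, 76 mm across, 170 high; a bystander (origin at its underside), not to be disturbed.
- cotton_pot: Small white ceramic pot, 70 mm across, 60 high; a bystander (origin at its underside), not to be disturbed.
- antiseptic: Amber bottle, 52 mm across, 130 high; a bystander (origin at its underside), not to be disturbed.
- stamp_block: Wooden block, 50 x 35 x 30 mm; a bystander (origin at its underside), not to be disturbed.
- pen: Blue pen, 130 mm long, lying down; a bystander (origin at its underside), not to be disturbed.
Not all that is in view belongs to the job. What is shaped like the part that bears pod_d_mid but pink is not meant.

How it is judged (in metres and radians):
On the way, in this order (a step that is already met when the one before it is completed fails the run):
1. the finished pod has been taken from the press and stands in the carrier (x of pod_old_mid in the frame of carrier_floor between -0.063 and 0.063 m and y of pod_old_mid in the frame of carrier_floor between -0.053 and 0.053 m and z of pod_old_mid in the frame of carrier_floor between 0.028 and 0.037 m and angle between pod_old_mid's own z axis and vertical below 0.15 rad), for 0.2 s.
2. a pod is snapped shut while it stands in the nest of the press (((value of joint pod_a_door above 0.0065 m and horizontal distance between pod_a_mid and press_nest below 0.02 m and value of joint press_left above 0.08 rad) or (value of joint pod_b_door above 0.0065 m and horizontal distance between pod_b_mid and press_nest below 0.02 m and value of joint press_left above 0.08 rad) or (value of joint pod_c_door above 0.0065 m and horizontal distance between pod_c_mid and press_nest below 0.02 m and value of joint press_left above 0.08 rad) or (value of joint pod_d_door above 0.0065 m and horizontal distance between pod_d_mid and press_nest below 0.02 m and value of joint press_left above 0.08 rad))), for 0.1 s.
3. all pods that are present stand shut in the carrier (all of step 1 and x of pod_a_mid in the frame of carrier_floor between -0.063 and 0.063 m and y of pod_a_mid in the frame of carrier_floor between -0.053 and 0.053 m and z of pod_a_mid in the frame of carrier_floor between 0.028 and 0.037 m and angle between each of pod_a_mid, pod_b_mid, pod_c_mid, pod_d_mid's own z axis and vertical below 0.15 rad and value of joint each of pod_a_door, pod_b_door, pod_c_door, pod_d_door above 0.0065 m and x of pod_b_mid in the frame of carrier_floor between -0.063 and 0.063 m and y of pod_b_mid in the frame of carrier_floor between -0.053 and 0.053 m and z of pod_b_mid in the frame of carrier_floor between 0.028 and 0.037 m and x of pod_c_mid in the frame of carrier_floor between -0.063 and 0.063 m and y of pod_c_mid in the frame of carrier_floor between -0.053 and 0.053 m and z of pod_c_mid in the frame of carrier_floor between 0.028 and 0.037 m and x of pod_d_mid in the frame of carrier_floor between -0.063 and 0.063 m and y of pod_d_mid in the frame of carrier_floor between -0.053 and 0.053 m and z of pod_d_mid in the frame of carrier_floor between 0.028 and 0.037 m), for 0.2 s.
4. the logger's plunger is pressed to its stop (value of joint logger_plunger above 0.0105 m), for 0.1 s.
At the end, for the whole second after the job is handed in: Every pod present, the finished one included, stands upright (within 0.15 rad) on the floor of the carrier (centre within 63 mm by 53 mm of the carrier's centre, height within 5 mm), every door shut (over 6.5 mm of 8), the logger's plunger back up and the press handles sprung open (all of step 3 and value of joint logger_plunger below 0.002 m and value of joint press_left below 0.03 rad); the robot touches nothing.
It fails at once if the fingers push on a pod's open door with more than 12 N ((contact force between the fingers and pod_a_door above 12 N and value of joint pod_a_door below 0.0065 m) or (contact force between the fingers and pod_b_door above 12 N and value of joint pod_b_door below 0.0065 m) or (contact force between the fingers and pod_c_door above 12 N and value of joint pod_c_door below 0.0065 m) or (contact force between the fingers and pod_d_door above 12 N and value of joint pod_d_door below 0.0065 m)).
It fails at once if a bystander is moved more than 5 cm (distance of any of tape_roll, spray_bottle, cotton_pot, antiseptic, stamp_block, pen from where it was at the start of the episode above 0.05 m).
Of pod_a, pod_b, pod_c, pod_d only 2 to 3 are there at a start; the rules pass over those that are not, and their reading is None.
At some moment in a run one of pod_a, pod_b, pod_c, pod_d may be knocked a few centimetres aside while the robot is not near it.
It also fails if it takes over 210 s, if anything falls off the work surface, if the arm or the gripper's body presses on something with over 40 N, if the wrist force passes 120 N, or if a joint passes its speed limit or range.

ROBOT

A 6-joint arm with a two-finger parallel gripper is mounted at the origin on the work surface. World frame = base frame: x ahead of the robot, y to its left, z up, the work surface at z = 0. Lengths are in m, angles in degrees, forces in N, time in s.
With the tool pointing down it reaches from about 0.375 to 0.9 m from the base axis. Payload 3.1 kg.
Tool frame: the origin (TCP) lies on the centre line of the jaws, within the pads' length; the fingertips stand 25 mm ahead of it and the grasp point (between the pads) lies 6 mm ahead of it; y points along the fingers, x is the direction in which the jaws open and shut, and the axes are right-handed (so a half turn about y gives the same grasp; the last joint's range is limited). The gripper opens to 87 mm and grips with 3 to 60 N. Pads are 19 mm wide; open, the fingers measure 117 mm over their backs; the gripper's body (75 mm by 190 mm) begins 51 mm behind the grasp point.
Start: joints at [61.049, 30.224, 82.088, -0, 67.689, -10.227], TCP at [0.201, 0.592, 0.248] pointing down, gripper open.
Joint ranges: [-176.69, 176.69], [-43.24, 126.21], [12.49, 139.97], [-82, 262], [0, 151.66], [-163.58, 163.58]. Speed limits (degrees/s): [159.86, 159.86, 180, 180, 180, 180].

INTERFACE

Orientations are given as a 3x3 rotation matrix whose columns are the frame's x, y, z axes.
In Python, from rig import * gives the robot as it stands.
- The arm moves only by the tool play_rows, never from a script. Its argument "commands" is a list of rows, each a list of 2 entries, a list of its own where there are three numbers: the shift along the world's x, y, z in m, then the turn, a rotation vector about the world's x, y, z in rad. A call has 1 to 10 rows; each row is the pose to reach, as a shift and turn from the pose commanded when the call began; what a row does not reach only later rows make up. A row lasts 1/8 s, in which the tool goes at most 62.5 mm and 10.7 degrees, less where a joint would pass 70% of its speed; a pose out of reach is approached as far as the arm can. A call with a gripper value outside its range is refused whole. "gripper" is the finger opening in m, from 0 to 0.087, set as the call begins (left out, the last holds). The fingers move at their own pace and stop on an object; the grip force is fixed at half the most. Time passes only in rows, so rows that repeat a pose let the fingers close. It gives the time, the measured TCP pose, the force and the opening at its end, in the units of the state.
- read_state(): the state, without advancing time (a new reading comes with each control period).
- capture(name): name is "scene" or "top"; returns a dict with "frame" (420x560x3 uint8, red, green, blue), "depth" (420x560 float32, m along the optical axis (not along the pixel's ray), 0 where there is no reading), "mtx" (3x3 intrinsics, pixels), "cam_to_world" (4x4, takes a point from camera to world coordinates). Camera axes: x right, y down, z forward; pixel columns grow to the right and rows downward; lengths in m; the calibration is good to about 2 mm. A picture is of the moment at which its call begins.
- hand_in(): hands the job in, once; it reports no verdict.
The state is a dict: "time_s": time; "joint_positions": joint angles; "qvel": joint speeds; "tau": joint torques, N m; "position": TCP position; "tcp_rot": TCP orientation; "force": force on the tool from outside, world axes, zero at the start; "moment": the same for the moment, N m; "opening": opening from 0.0 (shut) to 1.0 (fully open).
Only numpy, scipy, OpenCV 4.12 (cv2) and the standard library are available. Lean on these libraries where they do the work, as an engineer would, in place of code of your own. Each camera call takes 0.05 s, during which the arm holds its last target. There are 200 camera calls.

## Working session

There is one attempt and no reset: what is moved stays moved. The work goes in short steps, Python scripts to look and compute and a tool call to move; the robot and the scene stay as the last step left them, time stands still between calls to the robot, and variables do not carry over. Pictures are saved under pics/ and viewed, about 12 in all and at most 16, crops included, and the job is handed in when it is done.

Besides the shell and the picture viewer there is one more tool, called by a JSON object that holds its "name" and its "arguments". play_rows: Moves the arm, as the interface text tells. Its arguments: {"type":"object","properties":{"commands":{"type":"array"},"gripper":{"type":"number"}},"required":["commands"]}

```bash
mkdir -p pics; ls
python3 - <<'E'
from rig import *
import cv2, numpy as np
s=read_state(); print(s)
for n in("top","scene"):
    c=capture(n); np.savez("/tmp/%s.npz"%n,**c); cv2.imwrite("pics/%s0.png"%n,cv2.resize(c["frame"][:,:,::-1],(800,600))); print(c["mtx"],c["cam_to_world"])
E
```

```text
pics
{'time_s': 0.0, 'joint_positions': array([ 6.10466677e+01,  3.02790469e+01,  8.21579173e+01, -1.05040622e-03,
        6.76881238e+01, -1.02254213e+01]), 'qvel': array([-0.01979565, -0.00556885,  0.10813758, -0.04820901,  0.11627398,
       -0.01190756]), 'tau': array([-1.00529174e-03, -4.40037847e+01, -1.76592064e+01,  6.31769956e-02,
        5.82509895e-02, -1.90761830e-04]), 'position': array([0.20028958, 0.5913101 , 0.24656221]), 'tcp_rot': array([[ 3.21066645e-01, -1.04203844e-03, -9.47056030e-01],
       [ 9.47054159e-01, -1.91853875e-03,  3.21068122e-01],
       [-2.15152902e-03, -9.99997617e-01,  3.70888038e-04]]), 'force': array([ 1.00274445, -0.16137088,  0.05336214]), 'moment': array([-0.02149222, -0.02771427, -0.00559944]), 'opening': 1.0014041698001515}
[[494.53340336   0.         287.35424627]
 [  0.         494.53340336 215.93401254]
 [  0.           0.           1.        ]] [[-8.49088138e-03 -9.89700027e-01  1.42904726e-01  3.40575870e-01]
 [-9.99963882e-01  8.35044693e-03 -1.58243302e-03 -6.89311188e-02]
 [ 3.72815676e-04 -1.42913001e-01 -9.89735184e-01  1.28115332e+00]
 [ 0.00000000e+00  0.00000000e+00  0.00000000e+00  1.00000000e+00]]
[[415.23073797   0.         280.84570747]
 [  0.         415.23073797 205.79449106]
 [  0.           0.           1.        ]] [[ 0.83442652  0.43281429 -0.34118057  0.87687185]
 [ 0.55077643 -0.63306755  0.54394007 -0.63552656]
 [ 0.01943468 -0.64179223 -0.76663226  0.88072753]
 [ 0.          0.          0.          1.        ]]
```

View pics/top0.png

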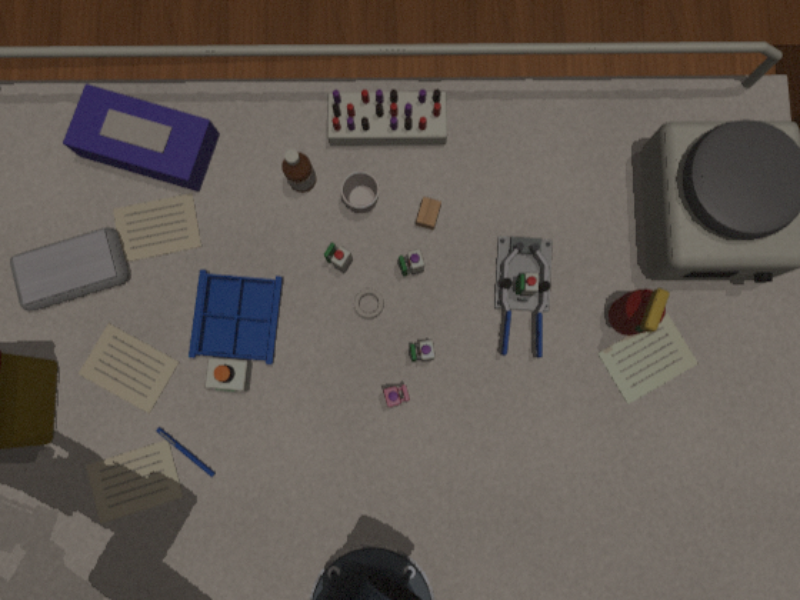

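View pics/scene0.png

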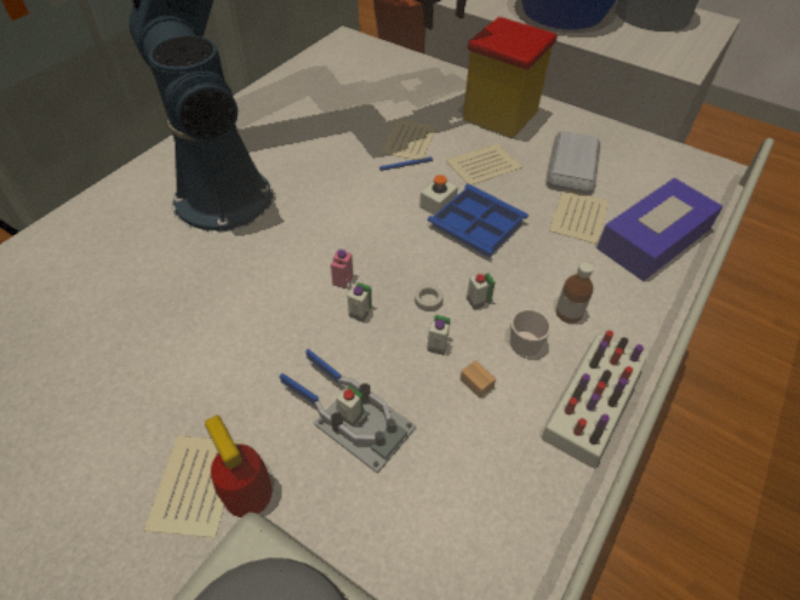

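```bash
cat > h.py <<'E'
import numpy as np, cv2
from rig import *
def look(name,save=None):
    c=capture(name); 
    if save: np.savez("/tmp/%s.npz"%save,**c)
    return c
def cloud(c):
    h,w=c["depth"].shape; u,v=np.meshgrid(np.arange(w),np.arange(h)); d=c["depth"]; K=c["mtx"]
    p=np.stack([(u-K[0,2])/K[0,0]*d,(v-K[1,2])/K[1,1]*d,d],-1)
    T=c["cam_to_world"]; q=p@T[:3,:3].T+T[:3,3]; q[d==0]=np.nan; return q
def ray(c,u,v,z):
    K=c["mtx"];T=c["cam_to_world"]; r=T[:3,:3]@np.array([(u-K[0,2])/K[0,0],(v-K[1,2])/K[1,1],1]); o=T[:3,3]
    return o+r*(z-o[2])/r[2]
COL={"violet":((120,70,40),(150,255,255)),"red":((0,140,60),(6,255,255)),"red2":((173,140,60),(180,255,255)),"green":((50,100,30),(85,255,255)),
 "orange":((7,170,120),(15,255,255)),"blue":((100,150,40),(118,255,255))}
def blobs(c,col,amin=8):
    hsv=cv2.cvtColor(c["frame"],cv2.COLOR_RGB2HSV); m=cv2.inRange(hsv,*COL[col])
    n,l,st,ce=cv2.connectedComponentsWithStats(m)
    return [(ce[i],st[i]) for i in range(1,n) if st[i][4]>=amin],l
E
python3 - <<'E'
from h import *
ims=[]
for n in("top","scene"):
    c=dict(np.load("/tmp/%s.npz"%n)); P=cloud(c)
    for col in COL:
        for ce,st in blobs(c,col)[0]:
            if not (50<ce[1]<330): continue
            v,u=int(round(ce[1])),int(round(ce[0])); z={"violet":.074,"red":.074,"green":.064,"orange":.074,"blue":.032}.get(col,.074)
            p=P[v,u]
            if np.isfinite(p[0]) and p[2]<.2 and .2<p[0]<.95: print(n,col,ce.round(1),st[4],ray(c,*ce,z).round(4),p.round(4))
    r=c["frame"][160:290,220:400] if n=="top" else c["frame"][160:330,180:360]
    ims.append(cv2.resize(r,None,fx=4,fy=4,interpolation=cv2.INTER_CUBIC)[:,:,::-1])
cv2.imwrite("pics/ct.png",ims[0]);cv2.imwrite("pics/cs.png",cv2.resize(ims[1],(630,595)))
E
```

```text
top violet [99.6 96.2] 3847 [0.8281 0.4062 0.074 ] [0.827  0.4038 0.0778]
top violet [234.6  65.1] 17 [0.9091 0.0619 0.074 ] [0.9055 0.06   0.0824]
top violet [264.7  64.8] 15 [ 0.9093 -0.0158  0.074 ] [ 0.9085 -0.0166  0.0746]
top violet [295.4  64.8] 16 [ 0.9088 -0.0949  0.074 ] [ 0.9008 -0.0936  0.0897]
top violet [285.4  74.4] 15 [ 0.8828 -0.069   0.074 ] [ 0.8818 -0.0679  0.0787]
top violet [244.6  84.1] 17 [0.8574 0.0359 0.074 ] [0.8545 0.0342 0.0814]
top violet [275.2  84. ] 19 [ 0.8571 -0.0426  0.074 ] [ 0.8528 -0.0423  0.0839]
top violet [289.7 180.4] 29 [ 0.6043 -0.0775  0.074 ] [ 0.6052 -0.0782  0.0746]
top violet [297.5 244.2] 28 [ 0.4448 -0.0951  0.074 ] [ 0.4453 -0.0963  0.0741]
top violet [274.6 277. ] 25 [ 0.3657 -0.0387  0.074 ] [ 0.3656 -0.0396  0.073 ]
top red [254.4  64.7] 13 [0.9099 0.0109 0.074 ] [0.9041 0.0112 0.0844]
top red [244.5  74.4] 13 [0.8837 0.0362 0.074 ] [0.8799 0.034  0.0848]
top red [275.1  74.2] 18 [ 0.8836 -0.0425  0.074 ] [ 0.8788 -0.0425  0.0857]
top red [305.5  74. ] 16 [ 0.8834 -0.1207  0.074 ] [ 0.8786 -0.1215  0.0847]
top red [234.5  84.4] 
[... 2590 characters left out ...]
1234  0.0808]
scene green [342.5 194.5] 14 [0.6262 0.0681 0.064 ] [0.6236 0.0707 0.062 ]
scene green [254.5 200.1] 11 [ 0.4465 -0.0784  0.064 ] [ 0.4458 -0.0756  0.0612]
scene green [309.1 222.4] 14 [ 0.6011 -0.0614  0.064 ] [ 0.599  -0.0577  0.0602]
scene green [249.9 274.6] 14 [ 0.5671 -0.2639  0.064 ] [ 0.5705 -0.2676  0.0708]
scene orange [307.8 125.2] 34 [0.4099 0.2489 0.074 ] [0.4089 0.2518 0.0725]
scene blue [324.2 143.2] 8 [0.4713 0.25   0.032 ] [0.4579 0.2772 0.0065]
scene blue [333.2 145.5] 8 [0.499  0.2567 0.032 ] [0.4871 0.2835 0.0041]
scene blue [347.5 152.3] 29 [0.549  0.2546 0.032 ] [0.5392 0.2848 0.005 ]
scene blue [353.7 157.3] 9 [0.5743 0.2454 0.032 ] [0.5653 0.2741 0.0062]
```

View pics/ct.png

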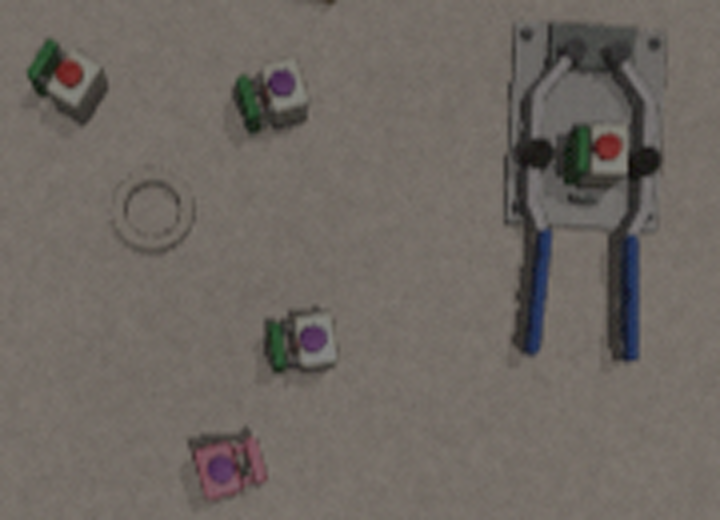

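```bash
cat >> h.py <<'E'
def ang(v): return np.degrees(np.arctan2(v[1],v[0]))
def pods(ct,cs,zoff=0):
    """cap / door matching in both views; returns list (col, cap, heading(door dir deg), shell centre)"""
    out=[]
    for col in("violet","red"):
        caps={n:[ray(c,*ce,.0735+zoff) for ce,st in blobs(c,col)[0] if st[4]<60] for n,c in(("t",ct),("s",cs))}
        doors={n:[ray(c,*ce,.062+zoff) for ce,st in blobs(c,"green")[0] if st[4]<60] for n,c in(("t",ct),("s",cs))}
        for a in caps["t"]:
            if not(.3<a[0]<.75 and -.4<a[1]<.4): continue
            b=[q for q in caps["s"] if np.hypot(*(q-a)[:2])<.012]
            dt=[q for q in doors["t"] if np.hypot(*(q-a)[:2])<.03]; ds=[q for q in doors["s"] if np.hypot(*(q-a)[:2])<.035]
            if not dt: continue
            p=a if not b else (a+b[0])/2
            v=dt[0]-a
            if b and ds: v=v+(ds[0]-b[0])
            h=ang(v); u=np.array([np.cos(np.radians(h)),np.sin(np.radians(h)),0])
            out.append((col,p.round(4),round(h,1),(p-.004*u).round(4),bool(b),ang(dt[0]-a).round(1),np.hypot(*(dt[0]-a)[:2]).round(4)))
    return out
E
python3 - <<'E'
from h import *
c={n:dict(np.load("/tmp/%s.npz"%n)) for n in("top","scene")}
for p in pods(c["top"],c["scene"]): print("table",p)
for p in pods(c["top"],c["scene"],.008): print("nest ",p)
for n in c:
    P=cloud(c[n]); hsv=cv2.cvtColor(c[n]["frame"],cv2.COLOR_RGB2HSV)
    near=(P[...,0]>.38)&(P[...,0]<.72)&(P[...,1]>-.36)&(P[...,1]<-.2)
    b=cv2.inRange(hsv,(95,80,25),(125,255,255))>0
    m=(near&b).astype(np.uint8); k,l,st,ce=cv2.connectedComponentsWithStats(m)
    for i in range(1,k):
        if st[i][4]<15: continue
        v,u=np.nonzero(l==i); q=np.array([ray(c[n],a,d,.046) for a,d in zip(u,v)])[:,:2].astype(np.float32)
        f=cv2.fitLine(q,cv2.DIST_L2,0,.01,.01).ravel(); r=cv2.minAreaRect(q)
        print(n,"handle",st[i][4],f.round(4),ang(f[:2]*np.sign(f[0])).round(2),q.min(0),q.max(0),np.nanmedian(P[v,u,2]))
    d=(near&(hsv[...,2]<45)&~b&(P[...,2]>.03)).astype(np.uint8); k,l,st,ce=cv2.connectedComponentsWithStats(d)
    for i in range(1,k):
        if st[i][4]>=8: print(n,"dark",st[i][4],ce[i].round(1),ray(c[n],*ce[i],.046).round(4),np.nanpercentile(P[l==i][:,2],[20,80]).round(3))
    # carrier
    m=((P[...,0]>.38)&(P[...,0]<.64)&(P[...,1]>.12)&(P[...,1]<.36)&b).astype(np.uint8)
    m=cv2.morphologyEx(m,cv2.MORPH_CLOSE,np.ones((9,9))); k,l,st,ce=cv2.connectedComponentsWithStats(m); i=1+np.argmax(st[1:,4])
    v,u=np.nonzero(l==i); q=np.array([ray(c[n],a,dd,.028) for a,dd in zip(u,v)])[:,:2].astype(np.float32); print(n,"carrier",cv2.minAreaRect(q))
E
```

```text
table ('violet', array([ 0.6055, -0.0789,  0.0735]), np.float64(109.4), array([ 0.6068, -0.0827,  0.0735]), True, np.float64(111.5), np.float64(0.0223))
table ('violet', array([ 0.4461, -0.0968,  0.0735]), np.float64(98.3), array([ 0.4466, -0.1007,  0.0735]), True, np.float64(101.5), np.float64(0.0217))
table ('red', array([0.6132, 0.053 , 0.0735]), np.float64(58.6), array([0.6111, 0.0495, 0.0735]), True, np.float64(57.8), np.float64(0.021))
table ('red', array([ 0.5617, -0.2789,  0.0735]), np.float64(76.8), array([ 0.5608, -0.2828,  0.0735]), True, np.float64(85.5), np.float64(0.0144))
nest  ('violet', array([ 0.606 , -0.0816,  0.0815]), np.float64(109.4), array([ 0.6073, -0.0854,  0.0815]), True, np.float64(111.5), np.float64(0.0222))
nest  ('violet', array([ 0.4478, -0.0993,  0.0815]), np.float64(98.3), array([ 0.4484, -0.1033,  0.0815]), True, np.float64(101.5), np.float64(0.0216))
nest  ('red', array([0.6136, 0.0491, 0.0815]), np.float64(58.7), array([0.6115, 0.0457, 0.0815]), True, np.float64(57.8), np.float64(0.0208))
nest  ('red', array([ 0.5626, -0.28  ,  0.0815]), np.float6
[... 333 characters left out ...]
46302805
top dark 25 [362.7 199.4] [ 0.5596 -0.2624  0.046 ] [0.039 0.053]
top dark 41 [354. 198.] [ 0.5635 -0.2403  0.046 ] [0.045 0.05 ]
top dark 41 [380.5 199.9] [ 0.558  -0.3075  0.046 ] [0.044 0.051]
top carrier ((0.5106274485588074, 0.24296057224273682), (0.15002399682998657, 0.15622970461845398), 84.33747100830078)
scene handle 90 [ 0.9909 -0.1342  0.4801 -0.2431] -7.71 [ 0.44193572 -0.25085756] [ 0.5168595  -0.23523317] 0.045230817806199475
scene handle 103 [ 0.9997 -0.0261  0.4762 -0.3007] -1.49 [ 0.43760234 -0.305307  ] [ 0.5142373  -0.29611164] 0.044548362194051006
scene carrier ((0.5131222009658813, 0.23871131241321564), (0.1504819542169571, 0.1572846919298172), 84.8340072631836)
```

{"name": "play_rows", "arguments": {"commands": [[[0.18,-0.436,0],[0,0,-0.665]],[[0.18,-0.436,0],[0,0,-0.665]],[[0.18,-0.436,0],[0,0,-0.665]],[[0.18,-0.436,0],[0,0,-0.665]],[[0.18,-0.436,0],[0,0,-0.665]],[[0.18,-0.436,0],[0,0,-0.665]],[[0.18,-0.436,0],[0,0,-0.665]],[[0.18,-0.436,0],[0,0,-0.665]],[[0.18,-0.436,0],[0,0,-0.665]],[[0.18,-0.436,0],[0,0,-0.665]]], "gripper": 0.06}}

```text
time_s: 1.35
position: [0.3801, 0.1562, 0.2474]
tcp_rot: [[0.837, -0.001, -0.547], [0.547, 0.0, 0.837], [-0.001, -1.0, 0.001]]
force: [-0.6, 0.9, -0.5]
opening: 0.694
```

{"name": "play_rows", "arguments": {"commands": [[[0.181,-0.436,-0.05],[0,0,-0.667]],[[0.181,-0.436,-0.05],[0,0,-0.667]],[[0.181,-0.436,-0.05],[0,0,-0.667]],[[0.181,-0.436,-0.05],[0,0,-0.667]],[[0.181,-0.436,-0.05],[0,0,-0.667]],[[0.181,-0.436,-0.05],[0,0,-0.667]],[[0.181,-0.436,-0.05],[0,0,-0.667]],[[0.181,-0.436,-0.05],[0,0,-0.667]],[[0.181,-0.436,-0.05],[0,0,-0.667]],[[0.181,-0.436,-0.05],[0,0,-0.667]]]}}

```text
time_s: 2.6
position: [0.5614, -0.2777, 0.1969]
tcp_rot: [[0.996, -0.002, 0.086], [-0.086, 0.002, 0.996], [-0.002, -1.0, 0.002]]
force: [-0.1, 0.9, 0.0]
opening: 0.688
```

{"name": "play_rows", "arguments": {"commands": [[[0,0,-0.05],[0,0,0]],[[0,0,-0.1],[0,0,0]],[[0,0,-0.12],[0,0,0]],[[0,0,-0.135],[0,0,0]],[[0,0,-0.135],[0,0,0]]]}}

```text
time_s: 3.22
position: [0.5613, -0.2785, 0.0621]
tcp_rot: [[0.996, -0.002, 0.086], [-0.086, 0.001, 0.996], [-0.002, -1.0, 0.001]]
force: [0.8, -0.2, -0.3]
opening: 0.685
```

{"name": "play_rows", "arguments": {"commands": [[[0,0,0],[0,0,0]],[[0,0,0],[0,0,0]],[[0,0,0],[0,0,0]],[[0,0,0],[0,0,0]],[[0,0,0],[0,0,0]]], "gripper": 0.02}}

```text
time_s: 3.85
position: [0.5616, -0.2802, 0.0631]
tcp_rot: [[0.996, 0.0, 0.088], [-0.088, -0.0, 0.996], [0.0, -1.0, -0.0]]
force: [-0.6, 0.9, 4.6]
opening: 0.365
```

{"name": "play_rows", "arguments": {"commands": [[[0,0,0.04],[0,0,0]],[[0,0,0.09],[0,0,0]],[[-0.002,0.05,0.13],[0,0,0]],[[-0.004,0.11,0.13],[0,0,0]],[[-0.005,0.17,0.13],[0,0,0]],[[-0.006,0.23,0.13],[0,0,0]],[[-0.007,0.29,0.13],[0,0,0]],[[-0.008,0.35,0.13],[0,0,0]],[[-0.01,0.41,0.13],[0,0,0]],[[-0.012,0.47,0.13],[0,0,0]]]}}

```text
time_s: 5.1
position: [0.5493, 0.1918, 0.1922]
tcp_rot: [[0.996, -0.0, 0.088], [-0.088, -0.0, 0.996], [-0.0, -1.0, -0.0]]
force: [1.1, -0.6, -0.6]
opening: 0.367
```

{"name": "play_rows", "arguments": {"commands": [[[0,0.04,0],[0,0,0]],[[0,0.0775,0],[0,0,0]],[[0,0.0775,-0.05],[0,0,0]],[[0,0.0775,-0.1],[0,0,0]],[[0,0.0775,-0.12],[0,0,0]],[[0,0.0775,-0.12],[0,0,0]]]}}

```text
time_s: 5.85
position: [0.548, 0.267, 0.0702]
tcp_rot: [[0.996, -0.005, 0.088], [-0.088, -0.001, 0.996], [-0.005, -1.0, -0.002]]
force: [0.4, -0.5, -2.1]
opening: 0.361
```

Run:
```python
from h import *
c=capture("top"); cv2.imwrite("pics/t1.png",cv2.resize(c["frame"][140:290,80:300],None,fx=3.5,fy=3.5,interpolation=cv2.INTER_CUBIC)[:,:,::-1]); print(read_state()["position"])
```

```text
[0.5492452  0.26727286 0.07176866]
```

View pics/t1.png

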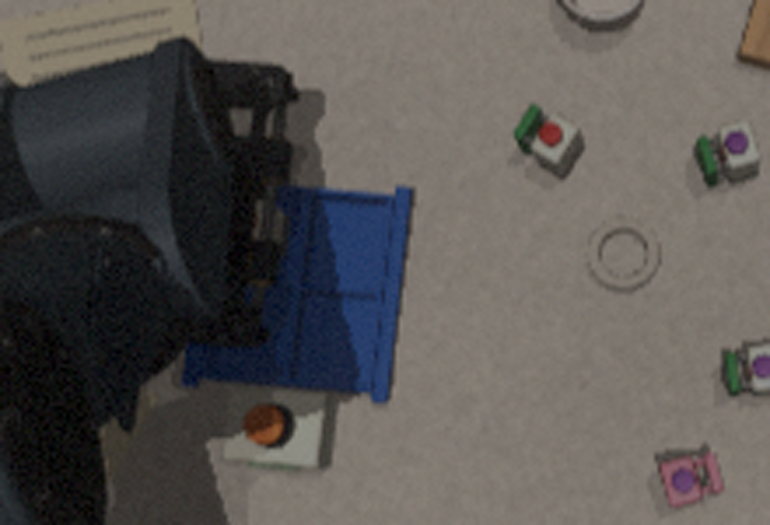

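{"name": "play_rows", "arguments": {"commands": [[[-0.004,-0.003,0],[0,0,0]],[[-0.004,-0.003,-0.007],[0,0,0]],[[-0.004,-0.003,-0.0125],[0,0,0]],[[-0.004,-0.003,-0.0125],[0,0,0]],[[-0.004,-0.003,-0.0125],[0,0,0]]]}}

```text
time_s: 6.52
position: [0.5457, 0.2645, 0.0601]
tcp_rot: [[0.996, 0.0, 0.088], [-0.088, 0.0, 0.996], [0.0, -1.0, 0.0]]
force: [0.1, 0.3, -0.9]
opening: 0.368
```

{"name": "play_rows", "arguments": {"commands": [[[0,0,0],[0,0,0]],[[0,0,0],[0,0,0]],[[0,0,0],[0,0,0]],[[0,0,0.02],[0,0,0]],[[0,0,0.07],[0,0,0]],[[0,0,0.12],[0,0,0]],[[0,-0.05,0.13],[0,0,0]],[[0,-0.11,0.13],[0,0,0]],[[0,-0.17,0.13],[0,0,0]],[[0,-0.23,0.13],[0,0,0]]], "gripper": 0.05}}

```text
time_s: 7.78
position: [0.5455, 0.0327, 0.1904]
tcp_rot: [[0.996, 0.001, 0.087], [-0.087, -0.0, 0.996], [0.001, -1.0, -0.0]]
force: [0.4, -0.6, 0.2]
opening: 0.575
```

Run:
```python
from h import *
a,b=capture("top"),capture("scene"); 
for p in pods(a,b): print(p)
P=cloud(a); print(ray(a,167.1,223.7,.028))
f=lambda c,r:cv2.resize(c["frame"][r],(400,400),interpolation=cv2.INTER_CUBIC)[:,:,::-1]
cv2.imwrite("pics/t2.png",np.hstack([f(a,np.s_[150:290,110:250]),f(b,np.s_[100:200,270:370])]))
```

```text
('violet', array([ 0.6056, -0.0788,  0.0735]), np.float64(109.3), array([ 0.6069, -0.0825,  0.0735]), True, np.float64(111.4), np.float64(0.0223))
('violet', array([ 0.446 , -0.097 ,  0.0735]), np.float64(96.5), array([ 0.4465, -0.1009,  0.0735]), True, np.float64(101.9), np.float64(0.0221))
('red', array([0.5486, 0.2657, 0.0735]), np.float64(86.8), array([0.5483, 0.2617, 0.0735]), False, np.float64(86.8), np.float64(0.0152))
[0.50406484 0.23638595 0.028     ]
```

View pics/t2.png

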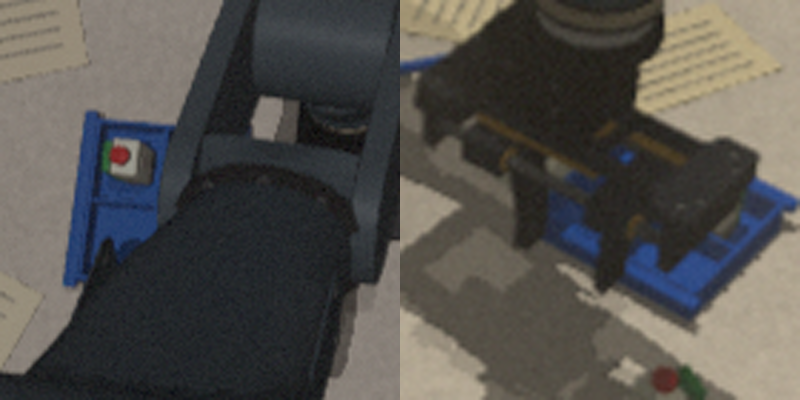

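{"name": "play_rows", "arguments": {"commands": [[[0.03,-0.06,0],[0,0,0.17]],[[0.06,-0.1165,0],[0,0,0.34]],[[0.06,-0.1165,0],[0,0,0.436]],[[0.06,-0.1165,-0.05],[0,0,0.436]],[[0.06,-0.1165,-0.1],[0,0,0.436]],[[0.06,-0.1165,-0.125],[0,0,0.436]],[[0.06,-0.1165,-0.1355],[0,0,0.436]],[[0.06,-0.1165,-0.1355],[0,0,0.436]]], "gripper": 0.06}}

```text
time_s: 8.88
position: [0.6056, -0.0816, 0.0544]
tcp_rot: [[0.94, -0.001, -0.341], [0.341, 0.0, 0.94], [-0.0, -1.0, 0.0]]
force: [-0.1, 0.3, -0.2]
opening: 0.691
```

{"name": "play_rows", "arguments": {"commands": [[[0,0,0],[0,0,0]],[[0,0,0],[0,0,0]],[[0,0,0],[0,0,0]],[[0,0,0],[0,0,0]],[[0,0,0],[0,0,0]]], "gripper": 0.02}}

```text
time_s: 9.5
position: [0.6059, -0.0823, 0.0551]
tcp_rot: [[0.94, 0.001, -0.341], [0.341, -0.0, 0.94], [0.001, -1.0, -0.001]]
force: [-0.4, 0.3, 3.4]
opening: 0.364
```

{"name": "play_rows", "arguments": {"commands": [[[0,0,0.05],[0,0,0]],[[0,-0.02,0.1],[0,0,-0.1]],[[-0.02,-0.08,0.1],[0,0,-0.25]],[[-0.035,-0.14,0.1],[0,0,-0.4]],[[-0.045,-0.2,0.1],[0,0,-0.436]],[[-0.045,-0.202,0.06],[0,0,-0.436]],[[-0.045,-0.202,0.06],[0,0,-0.436]],[[-0.045,-0.202,0.06],[0,0,-0.436]]]}}

```text
time_s: 10.5
position: [0.5606, -0.2832, 0.1147]
tcp_rot: [[0.996, -0.001, 0.087], [-0.087, 0.001, 0.996], [-0.001, -1.0, 0.001]]
force: [0.3, 1.3, -1.8]
opening: 0.368
```

Run:
```python
from h import *
a,b=capture("top"),capture("scene"); print(read_state()["position"])
for c in(a,b):
    P=cloud(c); near=(P[...,0]>.5)&(P[...,0]<.7)&(P[...,1]>-.4)&(P[...,1]<-.2)
    for col,z in(("violet",.134),("green",.122)):
        for ce,st in blobs(c,col)[0]:
            p=ray(c,*ce,z)
            if abs(p[0]-.56)<.06 and abs(p[1]+.28)<.06: print(col,st[4],p.round(4))
f=lambda c,r:cv2.resize(c["frame"][r],(400,400),interpolation=cv2.INTER_CUBIC)[:,:,::-1]
cv2.imwrite("pics/t3.png",np.hstack([f(a,np.s_[150:260,310:420]),f(b,np.s_[210:330,190:310])]))
```

```text
[ 0.5615224  -0.28342845  0.11575513]
```

View pics/t3.png

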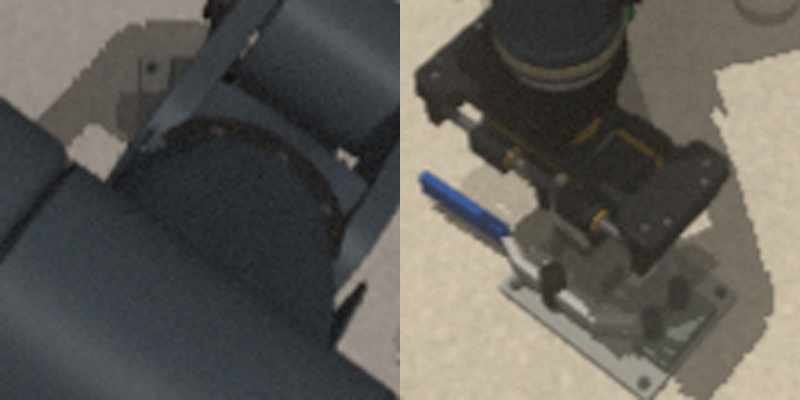

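{"name": "play_rows", "arguments": {"commands": [[[0,0,-0.015],[0,0,0]],[[0,0,-0.03],[0,0,0]],[[0,0,-0.04],[0,0,0]],[[0,0,-0.047],[0,0,0]],[[0,0,-0.051],[0,0,0]],[[0,0,-0.051],[0,0,0]]]}}

```text
time_s: 11.35
position: [0.5608, -0.2843, 0.0636]
tcp_rot: [[0.996, 0.0, 0.088], [-0.088, -0.0, 0.996], [0.0, -1.0, -0.0]]
force: [0.3, -0.2, -0.8]
opening: 0.369
```

{"name": "play_rows", "arguments": {"commands": [[[0,0,0],[0,0,0]],[[0,0,0],[0,0,0]],[[0,0,0],[0,0,0]],[[0,0,0.02],[0,0,0]],[[0,0,0.06],[0,0,0]],[[0,0,0.11],[0,0,0]]], "gripper": 0.05}}

```text
time_s: 12.1
position: [0.5602, -0.2838, 0.1751]
tcp_rot: [[0.996, -0.001, 0.088], [-0.088, 0.001, 0.996], [-0.001, -1.0, 0.001]]
force: [-0.4, -1.0, -0.5]
opening: 0.573
```

{"name": "play_rows", "arguments": {"commands": [[[-0.03,0.005,0],[0,0,-0.18]],[[-0.06,0.01,0],[0,0,-0.36]],[[-0.088,0.016,0],[0,0,-0.54]],[[-0.088,0.016,0],[0,0,-0.72]],[[-0.088,0.016,0],[0,0,-0.9]],[[-0.088,0.016,0],[0,0,-1.08]],[[-0.088,0.016,0],[0,0,-1.26]],[[-0.088,0.016,0],[0,0,-1.44]],[[-0.088,0.016,0],[0,0,-1.571]],[[-0.088,0.016,0],[0,0,-1.571]]], "gripper": 0.087}}

```text
time_s: 13.35
position: [0.4729, -0.2683, 0.1748]
tcp_rot: [[-0.086, 0.001, 0.996], [-0.996, -0.001, -0.086], [0.001, -1.0, 0.002]]
force: [0.2, -0.3, 0.0]
opening: 1.0
```

Run:
```python
from h import *
a,b=capture("top"),capture("scene"); print(read_state()["position"])
for p in pods(a,b,.008): print(p)
f=lambda c,r:cv2.resize(c["frame"][r],(400,400),interpolation=cv2.INTER_CUBIC)[:,:,::-1]
cv2.imwrite("pics/t4.png",np.hstack([f(a,np.s_[150:260,310:420]),f(b,np.s_[210:330,190:310])]))
```

```text
[ 0.47281147 -0.26821744  0.17443749]
('red', array([0.5861, 0.0505, 0.0815]), np.float64(46.7), array([0.5833, 0.0476, 0.0815]), True, np.float64(47.5), np.float64(0.0211))
('red', array([0.5489, 0.26  , 0.0815]), np.float64(88.5), array([0.5488, 0.256 , 0.0815]), True, np.float64(88.5), np.float64(0.0151))
```

View pics/t4.png

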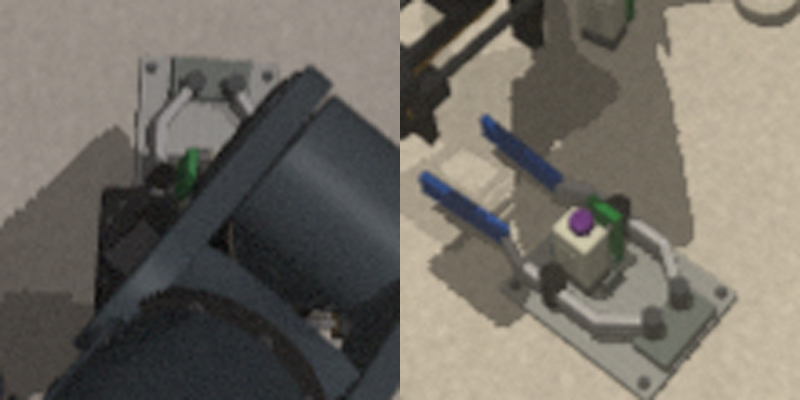

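{"name": "play_rows", "arguments": {"commands": [[[0,0,-0.05],[0,0,0]],[[0,0,-0.1],[0,0,0]],[[0,0,-0.12],[0,0,0]],[[0,0,-0.134],[0,0,0]],[[0,0,-0.134],[0,0,0]]]}}

```text
time_s: 14.08
position: [0.4725, -0.268, 0.0391]
tcp_rot: [[-0.087, -0.001, 0.996], [-0.996, 0.001, -0.087], [-0.001, -1.0, -0.001]]
force: [0.6, 0.1, 0.6]
opening: 1.003
```

{"name": "play_rows", "arguments": {"commands": [[[0,0,0],[0,0,0]],[[0,0,0],[0,0,0]],[[0,0,0],[0,0,0]],[[0,0,0],[0,0,0]],[[0,0,0],[0,0,0]],[[0,0,0],[0,0,0]],[[0,0,0],[0,0,0]],[[0,0,0],[0,0,0]]], "gripper": 0.015}}

```text
time_s: 15.08
position: [0.4725, -0.269, 0.0399]
tcp_rot: [[-0.088, 0.0, 0.996], [-0.996, -0.001, -0.088], [0.001, -1.0, 0.0]]
force: [-3.6, -5.0, 2.9]
opening: 0.294
```

Run:
```python
from h import *
b=capture("scene"); print(read_state()["position"],read_state()["force"])
f=lambda c,r:cv2.resize(c["frame"][r],(400,400),interpolation=cv2.INTER_CUBIC)[:,:,::-1]
cv2.imwrite("pics/t5.png",f(b,np.s_[210:330,190:310]))
```

```text
[ 0.47252256 -0.26896797  0.03986731] [-3.59505997 -4.98334059  4.41672356]
```

View pics/t5.png

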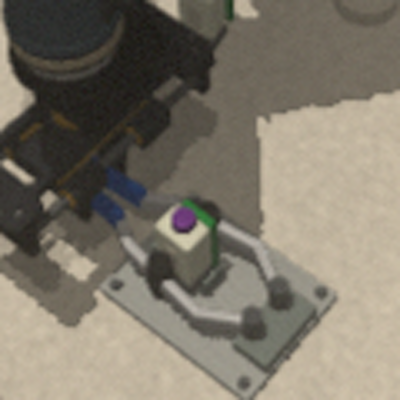

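{"name": "play_rows", "arguments": {"commands": [[[0,0,0],[0,0,0]],[[0,0,0],[0,0,0]],[[0,0,0],[0,0,0]],[[0,0,0],[0,0,0]],[[0,0,0],[0,0,0]],[[0,0,0.03],[0,0,0]],[[0,0,0.08],[0,0,0]],[[0,0,0.134],[0,0,0]],[[0,0,0.134],[0,0,0.18]],[[0,0,0.134],[0,0,0.36]]], "gripper": 0.087}}

```text
time_s: 16.38
position: [0.472, -0.2667, 0.174]
tcp_rot: [[0.274, -0.001, 0.962], [-0.962, 0.002, 0.274], [-0.002, -1.0, -0.0]]
force: [-0.1, 0.2, -1.3]
opening: 1.001
```

{"name": "play_rows", "arguments": {"commands": [[[0.03,-0.003,0],[0,0,0.18]],[[0.06,-0.006,0],[0,0,0.36]],[[0.0885,-0.011,0],[0,0,0.54]],[[0.0885,-0.011,0],[0,0,0.72]],[[0.0885,-0.011,0],[0,0,0.9]],[[0.0885,-0.011,0],[0,0,1.08]],[[0.0885,-0.011,0],[0,0,1.211]],[[0.0885,-0.011,0],[0,0,1.211]],[[0.0885,-0.011,-0.05],[0,0,1.211]],[[0.0885,-0.011,-0.05],[0,0,1.211]]], "gripper": 0.06}}

```text
time_s: 17.62
position: [0.558, -0.2765, 0.1198]
tcp_rot: [[0.996, -0.009, 0.09], [-0.09, 0.007, 0.996], [-0.009, -1.0, 0.006]]
force: [-0.2, 0.6, 0.0]
opening: 0.691
```

{"name": "play_rows", "arguments": {"commands": [[[0,0,-0.03],[0,0,0]],[[0,0,-0.05],[0,0,0]],[[0,0,-0.061],[0,0,0]],[[0,0,-0.061],[0,0,0]]]}}

```text
time_s: 18.12
position: [0.5608, -0.2789, 0.0622]
tcp_rot: [[0.996, -0.001, 0.088], [-0.088, 0.001, 0.996], [-0.001, -1.0, 0.001]]
force: [-0.1, 0.8, 0.9]
opening: 0.692
```

{"name": "play_rows", "arguments": {"commands": [[[0,0,0],[0,0,0]],[[0,0,0],[0,0,0]],[[0,0,0],[0,0,0]],[[0,0,0],[0,0,0]],[[0,0,0.05],[0,0,0]],[[0,0,0.1],[0,0,0]],[[0,0,0.13],[0,0,0]]], "gripper": 0.02}}

```text
time_s: 19.0
position: [0.5617, -0.2795, 0.195]
tcp_rot: [[0.996, 0.002, 0.088], [-0.088, -0.002, 0.996], [0.003, -1.0, -0.002]]
force: [0.1, 0.3, -1.4]
opening: 0.364
```

{"name": "play_rows", "arguments": {"commands": [[[-0.009,0.055,0],[0,0,0]],[[-0.018,0.115,0],[0,0,0]],[[-0.027,0.175,0],[0,0,0]],[[-0.036,0.235,0],[0,0,0]],[[-0.045,0.295,0],[0,0,0]],[[-0.055,0.355,0],[0,0,0]],[[-0.065,0.415,0],[0,0,0]],[[-0.075,0.475,0],[0,0,0]],[[-0.083,0.53,0],[0,0,0]],[[-0.0875,0.551,0],[0,0,0]]]}}

```text
time_s: 20.25
position: [0.4724, 0.2748, 0.1925]
tcp_rot: [[0.996, -0.0, 0.084], [-0.084, 0.0, 0.996], [-0.0, -1.0, 0.0]]
force: [-0.7, 0.1, -1.6]
opening: 0.365
```

{"name": "play_rows", "arguments": {"commands": [[[0,0,-0.03],[0,0,0]],[[0,0,-0.08],[0,0,0]],[[0,0,-0.11],[0,0,0]],[[0,0,-0.125],[0,0,0]],[[0,0,-0.1325],[0,0,0]],[[0,0,-0.1325],[0,0,0]]]}}

```text
time_s: 21.0
position: [0.474, 0.272, 0.0604]
tcp_rot: [[0.996, 0.001, 0.088], [-0.088, 0.0, 0.996], [0.001, -1.0, 0.0]]
force: [-0.5, -0.1, -1.6]
opening: 0.367
```

{"name": "play_rows", "arguments": {"commands": [[[0,0,0],[0,0,0]],[[0,0,0],[0,0,0]],[[0,0,0],[0,0,0]],[[0,0,0.02],[0,0,0]],[[0,0,0.07],[0,0,0]],[[0,0,0.12],[0,0,0]],[[0,-0.05,0.13],[0,0,0]],[[0,-0.11,0.13],[0,0,0]],[[0,-0.17,0.13],[0,0,0]],[[0,-0.23,0.13],[0,0,0]]], "gripper": 0.05}}

```text
time_s: 22.25
position: [0.4736, 0.0402, 0.1906]
tcp_rot: [[0.996, 0.001, 0.087], [-0.087, -0.0, 0.996], [0.002, -1.0, -0.0]]
force: [0.5, 0.1, -0.5]
opening: 0.573
```

Run:
```python
from h import *
a,b=capture("top"),capture("scene"); print(read_state()["position"])
for p in pods(a,b): print(p)
f=lambda c,r:cv2.resize(c["frame"][r],(400,400),interpolation=cv2.INTER_CUBIC)[:,:,::-1]
cv2.imwrite("pics/t6.png",np.hstack([f(a,np.s_[130:290,100:260]),f(b,np.s_[110:230,230:350])]))
```

```text
[0.47439286 0.03680615 0.19054558]
('violet', array([0.4768, 0.2741, 0.0735]), np.float64(87.5), array([0.4766, 0.2701, 0.0735]), False, np.float64(87.5), np.float64(0.0153))
('violet', array([ 0.4459, -0.0967,  0.0735]), np.float64(96.1), array([ 0.4463, -0.1007,  0.0735]), True, np.float64(99.7), np.float64(0.0219))
('red', array([0.5476, 0.2656, 0.0735]), np.float64(82.2), array([0.5471, 0.2616, 0.0735]), True, np.float64(82.2), np.float64(0.015))
```

View pics/t6.png

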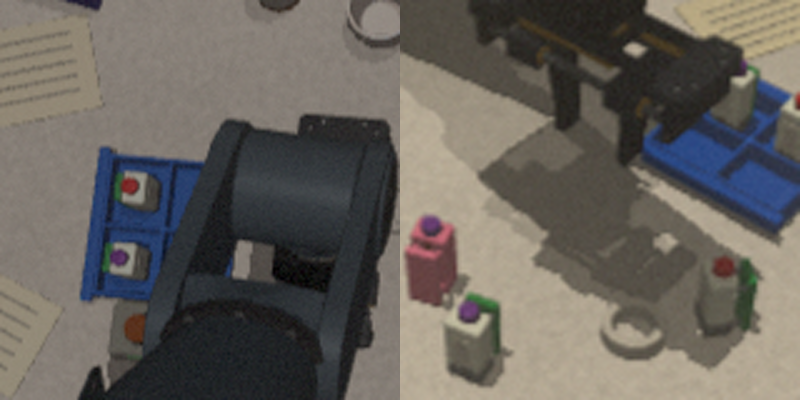

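{"name": "play_rows", "arguments": {"commands": [[[-0.01,-0.05,0],[0,0,0.1]],[[-0.02,-0.1,0],[0,0,0.227]],[[-0.028,-0.1425,0],[0,0,0.227]],[[-0.028,-0.1425,-0.03],[0,0,0.227]],[[-0.028,-0.1425,-0.08],[0,0,0.227]],[[-0.028,-0.1425,-0.12],[0,0,0.227]],[[-0.028,-0.1425,-0.1355],[0,0,0.227]],[[-0.028,-0.1425,-0.1355],[0,0,0.227]]], "gripper": 0.06}}

```text
time_s: 23.35
position: [0.4451, -0.0997, 0.0536]
tcp_rot: [[0.99, -0.002, -0.139], [0.139, 0.001, 0.99], [-0.002, -1.0, 0.002]]
force: [-0.5, 0.2, -0.6]
opening: 0.69
```

{"name": "play_rows", "arguments": {"commands": [[[0,0,0],[0,0,0]],[[0,0,0],[0,0,0]],[[0,0,0],[0,0,0]],[[0,0,0],[0,0,0]],[[0,0,0],[0,0,0]]], "gripper": 0.02}}

```text
time_s: 23.98
position: [0.4457, -0.1007, 0.0551]
tcp_rot: [[0.99, 0.001, -0.138], [0.138, -0.0, 0.99], [0.001, -1.0, -0.0]]
force: [-1.1, 0.1, 6.6]
opening: 0.367
```

{"name": "play_rows", "arguments": {"commands": [[[0,0,0.05],[0,0,0]],[[0.01,-0.02,0.1],[0,0,-0.1]],[[0.04,-0.07,0.1],[0,0,-0.227]],[[0.075,-0.12,0.1],[0,0,-0.227]],[[0.1,-0.165,0.1],[0,0,-0.227]],[[0.1155,-0.1845,0.1],[0,0,-0.227]],[[0.1155,-0.1845,0.06],[0,0,-0.227]],[[0.1155,-0.1845,0.06],[0,0,-0.227]],[[0.1155,-0.1845,0.06],[0,0,-0.227]]]}}

```text
time_s: 25.1
position: [0.5609, -0.2847, 0.1148]
tcp_rot: [[0.996, -0.0, 0.088], [-0.088, 0.0, 0.996], [-0.001, -1.0, 0.0]]
force: [0.5, 0.5, -1.7]
opening: 0.366
```

{"name": "play_rows", "arguments": {"commands": [[[0,0,-0.015],[0,0,0]],[[0,0,-0.03],[0,0,0]],[[0,0,-0.04],[0,0,0]],[[0,0,-0.047],[0,0,0]],[[0,0,-0.051],[0,0,0]],[[0,0,-0.051],[0,0,0]]]}}

```text
time_s: 25.85
position: [0.5612, -0.2852, 0.0636]
tcp_rot: [[0.996, 0.0, 0.088], [-0.088, -0.0, 0.996], [0.0, -1.0, -0.0]]
force: [-0.5, 0.4, -0.2]
opening: 0.363
```

{"name": "play_rows", "arguments": {"commands": [[[0,0,0],[0,0,0]],[[0,0,0],[0,0,0]],[[0,0,0],[0,0,0]],[[0,0,0.02],[0,0,0]],[[0,0,0.06],[0,0,0]],[[0,0,0.11],[0,0,0]]], "gripper": 0.05}}

```text
time_s: 26.6
position: [0.5607, -0.2848, 0.1751]
tcp_rot: [[0.996, -0.001, 0.088], [-0.088, 0.001, 0.996], [-0.001, -1.0, 0.001]]
force: [-0.0, -1.2, -0.1]
opening: 0.578
```

{"name": "play_rows", "arguments": {"commands": [[[-0.03,0.005,0],[0,0,-0.18]],[[-0.06,0.01,0],[0,0,-0.36]],[[-0.0885,0.0155,0],[0,0,-0.54]],[[-0.0885,0.0155,0],[0,0,-0.72]],[[-0.0885,0.0155,0],[0,0,-0.9]],[[-0.0885,0.0155,0],[0,0,-1.08]],[[-0.0885,0.0155,0],[0,0,-1.26]],[[-0.0885,0.0155,0],[0,0,-1.44]],[[-0.0885,0.0155,0],[0,0,-1.571]],[[-0.0885,0.0155,0],[0,0,-1.571]]], "gripper": 0.087}}

```text
time_s: 27.85
position: [0.4729, -0.2699, 0.1748]
tcp_rot: [[-0.087, 0.001, 0.996], [-0.996, -0.001, -0.087], [0.001, -1.0, 0.002]]
force: [0.3, -0.4, 0.2]
opening: 1.002
```

{"name": "play_rows", "arguments": {"commands": [[[0,0,-0.05],[0,0,0]],[[0,0,-0.1],[0,0,0]],[[0,0,-0.12],[0,0,0]],[[0,0,-0.134],[0,0,0]],[[0,0,-0.134],[0,0,0]]]}}

```text
time_s: 28.48
position: [0.4726, -0.2696, 0.0393]
tcp_rot: [[-0.087, -0.0, 0.996], [-0.996, 0.0, -0.087], [-0.0, -1.0, -0.001]]
force: [0.2, -0.6, -0.5]
opening: 0.997
```

{"name": "play_rows", "arguments": {"commands": [[[0,0,0],[0,0,0]],[[0,0,0],[0,0,0]],[[0,0,0],[0,0,0]],[[0,0,0],[0,0,0]],[[0,0,0],[0,0,0]],[[0,0,0],[0,0,0]],[[0,0,0],[0,0,0]],[[0,0,0],[0,0,0]]], "gripper": 0.015}}

```text
time_s: 29.48
position: [0.4721, -0.2691, 0.0396]
tcp_rot: [[-0.088, -0.001, 0.996], [-0.996, 0.001, -0.088], [-0.001, -1.0, -0.001]]
force: [-2.1, 3.3, 4.7]
opening: 0.29
```

Run:
```python
from h import *
b=capture("scene"); 
for col in("violet","green"):
  for ce,st in blobs(b,col)[0]:
    p=ray(b,*ce,.0815 if col=="violet" else .07)
    if abs(p[0]-.56)<.05 and abs(p[1]+.28)<.05: print(col,st[4],p.round(4))
f=lambda c,r:cv2.resize(c["frame"][r],(400,400),interpolation=cv2.INTER_CUBIC)[:,:,::-1]
cv2.imwrite("pics/t7.png",f(b,np.s_[210:330,190:310]))
```

```text
violet 35 [ 0.5657 -0.2798  0.0815]
green 25 [ 0.569  -0.2647  0.07  ]
```

View pics/t7.png

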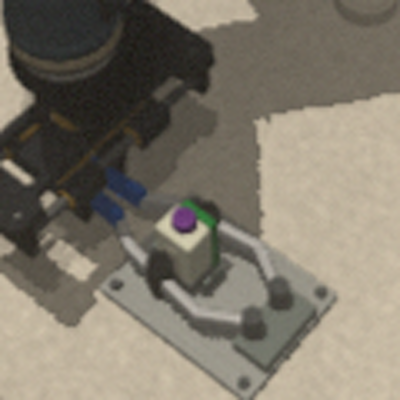

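{"name": "play_rows", "arguments": {"commands": [[[0,0,0],[0,0,0]],[[0,0,0],[0,0,0]],[[0,0,0],[0,0,0]],[[0,0,0],[0,0,0]],[[0,0,0],[0,0,0]],[[0,0,0.03],[0,0,0]],[[0,0,0.08],[0,0,0]],[[0,0,0.134],[0,0,0]],[[0,0,0.134],[0,0,0.18]],[[0,0,0.134],[0,0,0.36]]], "gripper": 0.087}}

```text
time_s: 30.78
position: [0.4738, -0.2713, 0.1751]
tcp_rot: [[0.274, 0.004, 0.962], [-0.962, -0.004, 0.274], [0.005, -1.0, 0.003]]
force: [-0.2, 0.4, 0.1]
opening: 0.998
```

{"name": "play_rows", "arguments": {"commands": [[[0.03,-0.003,0],[0,0,0.18]],[[0.06,-0.006,0],[0,0,0.36]],[[0.0885,-0.0095,0],[0,0,0.54]],[[0.0885,-0.0095,0],[0,0,0.72]],[[0.0885,-0.0095,0],[0,0,0.9]],[[0.0885,-0.0095,0],[0,0,1.08]],[[0.0885,-0.0095,0],[0,0,1.211]],[[0.0885,-0.0095,0],[0,0,1.211]],[[0.0885,-0.0095,-0.05],[0,0,1.211]],[[0.0885,-0.0095,-0.05],[0,0,1.211]]], "gripper": 0.06}}

```text
time_s: 32.02
position: [0.5588, -0.2778, 0.1203]
tcp_rot: [[0.996, -0.007, 0.09], [-0.09, 0.004, 0.996], [-0.007, -1.0, 0.004]]
force: [-0.8, 0.6, 0.4]
opening: 0.69
```

{"name": "play_rows", "arguments": {"commands": [[[0,0,-0.03],[0,0,0]],[[0,0,-0.05],[0,0,0]],[[0,0,-0.061],[0,0,0]],[[0,0,-0.061],[0,0,0]]]}}

```text
time_s: 32.52
position: [0.5609, -0.279, 0.0622]
tcp_rot: [[0.996, -0.001, 0.088], [-0.088, 0.001, 0.996], [-0.001, -1.0, 0.0]]
force: [-0.4, -0.1, 0.9]
opening: 0.695
```

{"name": "play_rows", "arguments": {"commands": [[[0,0,0],[0,0,0]],[[0,0,0],[0,0,0]],[[0,0,0],[0,0,0]],[[0,0,0],[0,0,0]],[[0,0,0.05],[0,0,0]],[[0,0,0.1],[0,0,0]],[[0,0,0.13],[0,0,0]]], "gripper": 0.02}}

```text
time_s: 33.4
position: [0.5617, -0.2795, 0.195]
tcp_rot: [[0.996, 0.002, 0.088], [-0.088, -0.002, 0.996], [0.003, -1.0, -0.002]]
force: [-1.0, -1.1, -2.0]
opening: 0.365
```

{"name": "play_rows", "arguments": {"commands": [[[-0.01,0.05,0],[0,0,0]],[[-0.02,0.105,0],[0,0,0]],[[-0.03,0.16,0],[0,0,0]],[[-0.04,0.215,0],[0,0,0]],[[-0.05,0.27,0],[0,0,0]],[[-0.06,0.325,0],[0,0,0]],[[-0.07,0.38,0],[0,0,0]],[[-0.08,0.435,0],[0,0,0]],[[-0.09,0.475,0],[0,0,0]],[[-0.094,0.489,0],[0,0,0]]]}}

```text
time_s: 34.65
position: [0.4658, 0.2119, 0.1924]
tcp_rot: [[0.996, -0.001, 0.085], [-0.085, -0.0, 0.996], [-0.001, -1.0, -0.0]]
force: [-0.3, -0.2, -1.4]
opening: 0.365
```

{"name": "play_rows", "arguments": {"commands": [[[0,0,0],[0,0,0]],[[0,0,-0.03],[0,0,0]],[[0,0,-0.08],[0,0,0]],[[0,0,-0.11],[0,0,0]],[[0,0,-0.125],[0,0,0]],[[0,0,-0.1325],[0,0,0]],[[0,0,-0.1325],[0,0,0]]]}}

```text
time_s: 35.52
position: [0.4677, 0.2096, 0.0603]
tcp_rot: [[0.996, 0.001, 0.088], [-0.088, 0.0, 0.996], [0.001, -1.0, 0.0]]
force: [-0.3, -0.1, -1.7]
opening: 0.364
```

{"name": "play_rows", "arguments": {"commands": [[[0,0,0],[0,0,0]],[[0,0,0],[0,0,0]],[[0,0,0],[0,0,0]],[[0,0,0.04],[0,0,0]],[[0,0,0.09],[0,0,0]],[[0,-0.05,0.13],[0,0,0]],[[0,-0.11,0.13],[0,0,0]],[[0,-0.17,0.13],[0,0,0]],[[0,-0.23,0.13],[0,0,0]],[[0,-0.29,0.13],[0,0,0]]], "gripper": 0.05}}

```text
time_s: 36.78
position: [0.467, -0.0819, 0.1905]
tcp_rot: [[0.996, 0.001, 0.088], [-0.088, -0.0, 0.996], [0.001, -1.0, -0.0]]
force: [0.6, -0.3, 0.1]
opening: 0.575
```

Run:
```python
from h import *
a,b=capture("top"),capture("scene"); print(read_state()["position"])
for p in pods(a,b): print(p)
f=lambda c,r:cv2.resize(c["frame"][r],(400,400),interpolation=cv2.INTER_CUBIC)[:,:,::-1]
cv2.imwrite("pics/t8.png",np.hstack([f(a,np.s_[130:290,100:260]),f(b,np.s_[100:240,250:390])]))
```

```text
[ 0.46854488 -0.08593904  0.19069374]
('violet', array([0.4765, 0.2743, 0.0735]), np.float64(82.6), array([0.476 , 0.2704, 0.0735]), True, np.float64(82.6), np.float64(0.015))
('violet', array([0.4701, 0.2123, 0.0735]), np.float64(88.4), array([0.47  , 0.2083, 0.0735]), True, np.float64(88.4), np.float64(0.0146))
('red', array([0.5854, 0.0543, 0.0735]), np.float64(46.4), array([0.5827, 0.0514, 0.0735]), True, np.float64(47.3), np.float64(0.0211))
('red', array([0.5479, 0.2657, 0.0735]), np.float64(84.9), array([0.5475, 0.2617, 0.0735]), True, np.float64(84.9), np.float64(0.0155))
```

View pics/t8.png

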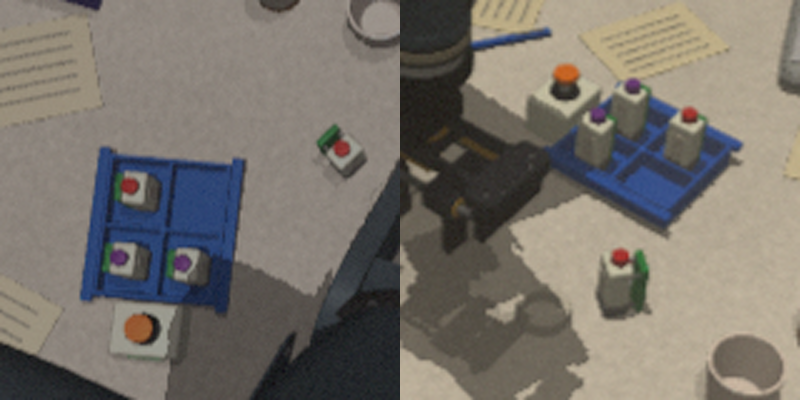

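{"name": "play_rows", "arguments": {"commands": [[[0.035,0.04,0],[0,0,-0.17]],[[0.07,0.08,0],[0,0,-0.34]],[[0.1,0.115,0],[0,0,-0.51]],[[0.1145,0.131,0],[0,0,-0.668]],[[0.1145,0.131,-0.03],[0,0,-0.668]],[[0.1145,0.131,-0.08],[0,0,-0.668]],[[0.1145,0.131,-0.12],[0,0,-0.668]],[[0.1145,0.131,-0.1355],[0,0,-0.668]],[[0.1145,0.131,-0.1355],[0,0,-0.668]]], "gripper": 0.06}}

```text
time_s: 38.0
position: [0.5811, 0.0515, 0.054]
tcp_rot: [[0.728, -0.002, 0.686], [-0.686, 0.0, 0.728], [-0.001, -1.0, -0.001]]
force: [-0.6, 0.6, 0.0]
opening: 0.688
```

{"name": "play_rows", "arguments": {"commands": [[[0,0,0],[0,0,0]],[[0,0,0],[0,0,0]],[[0,0,0],[0,0,0]],[[0,0,0],[0,0,0]],[[0,0,0],[0,0,0]]], "gripper": 0.02}}

```text
time_s: 38.62
position: [0.5815, 0.051, 0.0553]
tcp_rot: [[0.728, 0.0, 0.686], [-0.686, 0.0, 0.728], [-0.0, -1.0, 0.0]]
force: [-2.3, 0.3, 5.5]
opening: 0.364
```

{"name": "play_rows", "arguments": {"commands": [[[0,0,0.05],[0,0,0]],[[0,-0.02,0.1],[0,0,0.1]],[[-0.005,-0.08,0.1],[0,0,0.25]],[[-0.01,-0.14,0.1],[0,0,0.4]],[[-0.015,-0.2,0.1],[0,0,0.55]],[[-0.018,-0.26,0.1],[0,0,0.668]],[[-0.0205,-0.315,0.1],[0,0,0.668]],[[-0.0205,-0.336,0.1],[0,0,0.668]],[[-0.0205,-0.336,0.06],[0,0,0.668]],[[-0.0205,-0.336,0.06],[0,0,0.668]]]}}

```text
time_s: 39.88
position: [0.5585, -0.2828, 0.1113]
tcp_rot: [[0.996, -0.007, 0.088], [-0.088, 0.006, 0.996], [-0.008, -1.0, 0.005]]
force: [0.7, 0.8, -0.8]
opening: 0.37
```

{"name": "play_rows", "arguments": {"commands": [[[0,0,0],[0,0,0]],[[0,0,-0.015],[0,0,0]],[[0,0,-0.03],[0,0,0]],[[0,0,-0.04],[0,0,0]],[[0,0,-0.047],[0,0,0]],[[0,0,-0.051],[0,0,0]],[[0,0,-0.051],[0,0,0]]]}}

```text
time_s: 40.75
position: [0.5613, -0.2853, 0.0636]
tcp_rot: [[0.996, 0.0, 0.088], [-0.088, -0.0, 0.996], [0.0, -1.0, -0.0]]
force: [0.2, 0.2, -1.7]
opening: 0.367
```

{"name": "play_rows", "arguments": {"commands": [[[0,0,0],[0,0,0]],[[0,0,0],[0,0,0]],[[0,0,0],[0,0,0]],[[0,0,0.02],[0,0,0]],[[0,0,0.06],[0,0,0]],[[0,0,0.11],[0,0,0]]], "gripper": 0.05}}

```text
time_s: 41.5
position: [0.5607, -0.2848, 0.1751]
tcp_rot: [[0.996, -0.001, 0.088], [-0.088, 0.001, 0.996], [-0.001, -1.0, 0.001]]
force: [0.3, 0.2, 0.1]
opening: 0.575
```

{"name": "play_rows", "arguments": {"commands": [[[-0.03,0.005,0],[0,0,-0.18]],[[-0.06,0.01,0],[0,0,-0.36]],[[-0.0885,0.0155,0],[0,0,-0.54]],[[-0.0885,0.0155,0],[0,0,-0.72]],[[-0.0885,0.0155,0],[0,0,-0.9]],[[-0.0885,0.0155,0],[0,0,-1.08]],[[-0.0885,0.0155,0],[0,0,-1.26]],[[-0.0885,0.0155,0],[0,0,-1.44]],[[-0.0885,0.0155,0],[0,0,-1.571]],[[-0.0885,0.0155,0],[0,0,-1.571]]], "gripper": 0.087}}

```text
time_s: 42.75
position: [0.4729, -0.2698, 0.1748]
tcp_rot: [[-0.086, 0.001, 0.996], [-0.996, -0.001, -0.086], [0.001, -1.0, 0.002]]
force: [0.0, 0.2, -0.3]
opening: 1.001
```

Run:
```python
from h import *
b=capture("scene"); print(read_state()["position"])
for col in("red","green"):
  for ce,st in blobs(b,col)[0]:
    p=ray(b,*ce,.0815 if col=="red" else .07)
    if abs(p[0]-.56)<.05 and abs(p[1]+.28)<.05: print(col,st[4],p.round(4))
```

```text
[ 0.4728374  -0.2697689   0.17462132]
red 40 [ 0.5652 -0.2825  0.0815]
green 30 [ 0.5697 -0.2618  0.07  ]
```

{"name": "play_rows", "arguments": {"commands": [[[0,0,-0.05],[0,0,0]],[[0,0,-0.1],[0,0,0]],[[0,0,-0.12],[0,0,0]],[[0,0,-0.134],[0,0,0]],[[0,0,-0.134],[0,0,0]]]}}

```text
time_s: 43.42
position: [0.4725, -0.2695, 0.0392]
tcp_rot: [[-0.087, -0.001, 0.996], [-0.996, 0.001, -0.087], [-0.001, -1.0, -0.001]]
force: [-0.5, -0.0, -0.4]
opening: 0.996
```

{"name": "play_rows", "arguments": {"commands": [[[0,0,0],[0,0,0]],[[0,0,0],[0,0,0]],[[0,0,0],[0,0,0]],[[0,0,0],[0,0,0]],[[0,0,0],[0,0,0]],[[0,0,0],[0,0,0]],[[0,0,0],[0,0,0]],[[0,0,0],[0,0,0]]], "gripper": 0.015}}

```text
time_s: 44.42
position: [0.4721, -0.2691, 0.0396]
tcp_rot: [[-0.088, -0.001, 0.996], [-0.996, 0.001, -0.088], [-0.001, -1.0, -0.001]]
force: [-2.0, 3.2, 5.5]
opening: 0.286
```

Run:
```python
from h import *
b=capture("scene"); print(read_state()["position"])
for col in("red","green"):
  for ce,st in blobs(b,col)[0]:
    p=ray(b,*ce,.0815 if col=="red" else .07)
    if abs(p[0]-.56)<.05 and abs(p[1]+.28)<.05: print(col,st[4],p.round(4))
```

```text
[ 0.47212507 -0.26909316  0.03961351]
red 37 [ 0.566  -0.28    0.0815]
green 25 [ 0.569  -0.2647  0.07  ]
```

{"name": "play_rows", "arguments": {"commands": [[[0,0,0],[0,0,0]],[[0,0,0],[0,0,0]],[[0,0,0],[0,0,0]],[[0,0,0],[0,0,0]],[[0,0,0],[0,0,0]],[[0,0,0.03],[0,0,0]],[[0,0,0.08],[0,0,0]],[[0,0,0.134],[0,0,0]],[[0,0,0.134],[0,0,0.18]],[[0,0,0.134],[0,0,0.36]]], "gripper": 0.087}}

```text
time_s: 45.72
position: [0.4738, -0.2712, 0.1751]
tcp_rot: [[0.274, 0.004, 0.962], [-0.962, -0.004, 0.274], [0.005, -1.0, 0.003]]
force: [-0.2, 0.7, -0.9]
opening: 0.997
```

{"name": "play_rows", "arguments": {"commands": [[[0.03,-0.003,0],[0,0,0.18]],[[0.06,-0.006,0],[0,0,0.36]],[[0.0885,-0.0095,0],[0,0,0.54]],[[0.0885,-0.0095,0],[0,0,0.72]],[[0.0885,-0.0095,0],[0,0,0.9]],[[0.0885,-0.0095,0],[0,0,1.08]],[[0.0885,-0.0095,0],[0,0,1.211]],[[0.0885,-0.0095,0],[0,0,1.211]],[[0.0885,-0.0095,-0.05],[0,0,1.211]],[[0.0885,-0.0095,-0.05],[0,0,1.211]]], "gripper": 0.06}}

```text
time_s: 46.98
position: [0.5588, -0.2778, 0.1203]
tcp_rot: [[0.996, -0.007, 0.09], [-0.09, 0.004, 0.996], [-0.007, -1.0, 0.004]]
force: [-0.3, -0.0, -0.2]
opening: 0.69
```

{"name": "play_rows", "arguments": {"commands": [[[0,0,-0.03],[0,0,0]],[[0,0,-0.05],[0,0,0]],[[0,0,-0.061],[0,0,0]],[[0,0,-0.061],[0,0,0]]]}}

```text
time_s: 47.48
position: [0.5609, -0.279, 0.0622]
tcp_rot: [[0.996, -0.001, 0.088], [-0.088, 0.001, 0.996], [-0.001, -1.0, 0.0]]
force: [0.4, 0.4, 1.1]
opening: 0.688
```

{"name": "play_rows", "arguments": {"commands": [[[0,0,0],[0,0,0]],[[0,0,0],[0,0,0]],[[0,0,0],[0,0,0]],[[0,0,0],[0,0,0]],[[0,0,0.05],[0,0,0]],[[0,0,0.1],[0,0,0]],[[0,0,0.13],[0,0,0]]], "gripper": 0.02}}

```text
time_s: 48.35
position: [0.5617, -0.2795, 0.195]
tcp_rot: [[0.996, 0.002, 0.088], [-0.088, -0.002, 0.996], [0.003, -1.0, -0.002]]
force: [0.8, -0.3, -2.5]
opening: 0.367
```

{"name": "play_rows", "arguments": {"commands": [[[-0.002,0.05,0],[0,0,0]],[[-0.005,0.105,0],[0,0,0]],[[-0.008,0.16,0],[0,0,0]],[[-0.01,0.215,0],[0,0,0]],[[-0.013,0.27,0],[0,0,0]],[[-0.016,0.325,0],[0,0,0]],[[-0.018,0.38,0],[0,0,0]],[[-0.021,0.435,0],[0,0,0]],[[-0.0235,0.47,0],[0,0,0]],[[-0.0235,0.483,0],[0,0,0]]]}}

```text
time_s: 49.6
position: [0.5367, 0.2059, 0.1923]
tcp_rot: [[0.996, -0.001, 0.085], [-0.085, -0.0, 0.996], [-0.001, -1.0, -0.0]]
force: [0.1, 0.2, -1.0]
opening: 0.368
```

{"name": "play_rows", "arguments": {"commands": [[[0,0,0],[0,0,0]],[[0,0,-0.03],[0,0,0]],[[0,0,-0.08],[0,0,0]],[[0,0,-0.11],[0,0,0]],[[0,0,-0.125],[0,0,0]],[[0,0,-0.1325],[0,0,0]],[[0,0,-0.1325],[0,0,0]]]}}

```text
time_s: 50.48
position: [0.5382, 0.2035, 0.0604]
tcp_rot: [[0.996, 0.001, 0.088], [-0.088, 0.0, 0.996], [0.001, -1.0, 0.0]]
force: [0.2, 0.4, -1.5]
opening: 0.364
```

{"name": "play_rows", "arguments": {"commands": [[[0,0,0],[0,0,0]],[[0,0,0],[0,0,0]],[[0,0,0],[0,0,0]],[[0,0,0.04],[0,0,0]],[[0,0,0.09],[0,0,0]],[[0,-0.05,0.13],[0,0,0]],[[0,-0.11,0.13],[0,0,0]],[[0,-0.17,0.13],[0,0,0]],[[0,-0.23,0.13],[0,0,0]],[[0,-0.29,0.13],[0,0,0]]], "gripper": 0.05}}

```text
time_s: 51.72
position: [0.5375, -0.0879, 0.1906]
tcp_rot: [[0.996, 0.001, 0.088], [-0.088, -0.0, 0.996], [0.001, -1.0, -0.0]]
force: [0.9, 0.7, -0.4]
opening: 0.578
```

Run:
```python
from h import *
a,b=capture("top"),capture("scene"); print(read_state()["position"])
for p in pods(a,b,.004): print(p)
for c in(a,b):
  for ce,st in blobs(c,"orange",20)[0]:
    p=ray(c,*ce,.074)
    if abs(p[0]-.408)<.04 and abs(p[1]-.253)<.04: print("plunger",st[4],p.round(4))
f=lambda c,r:cv2.resize(c["frame"][r],(400,400),interpolation=cv2.INTER_CUBIC)[:,:,::-1]
cv2.imwrite("pics/t9.png",np.hstack([f(a,np.s_[150:290,100:240]),f(b,np.s_[100:220,260:380])]))
```

```text
[ 0.53872035 -0.09218409  0.19068072]
('violet', array([0.4773, 0.271 , 0.0775]), np.float64(83.1), array([0.4768, 0.267 , 0.0775]), True, np.float64(83.1), np.float64(0.0153))
('violet', array([0.4707, 0.2102, 0.0775]), np.float64(83.5), array([0.4703, 0.2062, 0.0775]), True, np.float64(83.5), np.float64(0.0148))
('red', array([0.5481, 0.2626, 0.0775]), np.float64(82.0), array([0.5475, 0.2586, 0.0775]), True, np.float64(82.0), np.float64(0.016))
('red', array([0.5416, 0.2024, 0.0775]), np.float64(84.8), array([0.5413, 0.1984, 0.0775]), True, np.float64(84.8), np.float64(0.015))
plunger 39 [0.4102 0.2479 0.074 ]
```

View pics/t9.png

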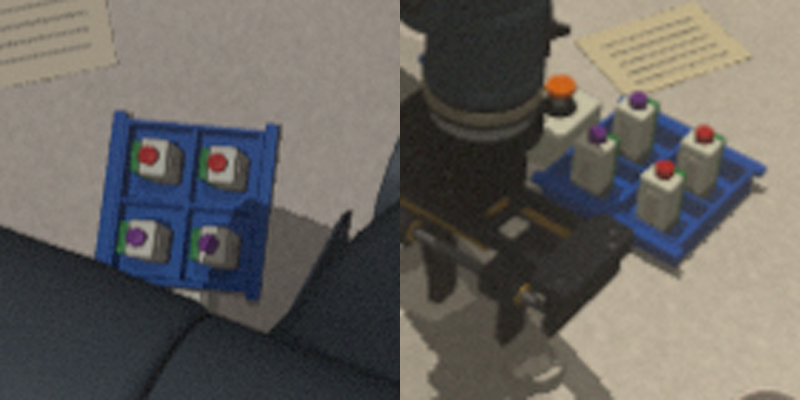

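{"name": "play_rows", "arguments": {"commands": [[[-0.02,0.05,0],[0,0,0]],[[-0.04,0.1,0],[0,0,0]],[[-0.06,0.15,0],[0,0,0]],[[-0.08,0.2,0],[0,0,0]],[[-0.1,0.25,0],[0,0,0]],[[-0.12,0.3,0],[0,0,0]],[[-0.131,0.3385,0],[0,0,0]],[[-0.131,0.3385,-0.04],[0,0,0]],[[-0.131,0.3385,-0.07],[0,0,0]],[[-0.131,0.3385,-0.07],[0,0,0]]], "gripper": 0.0}}

```text
time_s: 53.08
position: [0.4045, 0.2526, 0.1187]
tcp_rot: [[0.996, -0.005, 0.087], [-0.087, -0.001, 0.996], [-0.005, -1.0, -0.002]]
force: [-0.2, 0.4, -0.3]
opening: 0.005
```

Run:
```python
from h import *
b=capture("scene"); print(read_state()["position"])
f=lambda c,r:cv2.resize(c["frame"][r],(400,400),interpolation=cv2.INTER_CUBIC)[:,:,::-1]
cv2.imwrite("pics/t10.png",f(b,np.s_[80:180,260:360]))
```

```text
[0.40565299 0.25275503 0.11979063]
```

View pics/t10.png

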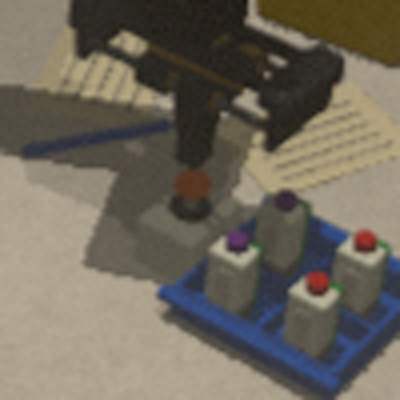

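{"name": "play_rows", "arguments": {"commands": [[[0,0,-0.015],[0,0,0]],[[0,0,-0.022],[0,0,0]],[[0,0,-0.028],[0,0,0]],[[0,0,-0.033],[0,0,0]],[[0,0,-0.035],[0,0,0]],[[0,0,-0.035],[0,0,0]],[[0,0,-0.035],[0,0,0]]]}}

```text
time_s: 54.0
position: [0.4072, 0.2527, 0.0869]
tcp_rot: [[0.996, 0.002, 0.088], [-0.088, 0.001, 0.996], [0.002, -1.0, 0.001]]
force: [-2.0, -0.4, 14.6]
opening: 0.005
```

{"name": "play_rows", "arguments": {"commands": [[[0,0,-0.001],[0,0,0]],[[0,0,-0.001],[0,0,0]],[[0,0,-0.001],[0,0,0]],[[0,0,0.02],[0,0,0]],[[0,0,0.06],[0,0,0]],[[0,0,0.11],[0,0,0]],[[0.03,-0.06,0.13],[0,0,0]],[[0.05,-0.12,0.13],[0,0,0]],[[0.05,-0.18,0.13],[0,0,0]],[[0.05,-0.24,0.13],[0,0,0]]]}}

```text
time_s: 55.25
position: [0.457, 0.0129, 0.2155]
tcp_rot: [[0.996, 0.002, 0.088], [-0.088, -0.0, 0.996], [0.002, -1.0, -0.0]]
force: [0.5, 0.3, -0.3]
opening: 0.008
```

{"name": "play_rows", "arguments": {"commands": [[[0.02,-0.06,0],[0,0,0]],[[0.04,-0.12,0],[0,0,0]],[[0.04,-0.18,0],[0,0,0]],[[0.04,-0.22,0],[0,0,0]],[[0.04,-0.22,0],[0,0,0]],[[0.04,-0.22,0],[0,0,0]]]}}

```text
time_s: 56.0
position: [0.496, -0.2043, 0.2149]
tcp_rot: [[0.996, -0.001, 0.088], [-0.088, 0.001, 0.996], [-0.001, -1.0, 0.001]]
force: [0.1, 0.2, 0.4]
opening: 0.005
```

Run:
```python
from h import *
a,b=capture("top"),capture("scene"); print(read_state()["position"])
for p in pods(a,b,.004): print(p)
for c in(a,b):
  P=cloud(c)
  for ce,st in blobs(c,"orange",20)[0]:
    p=ray(c,*ce,.074); 
    if abs(p[0]-.408)<.04 and abs(p[1]-.253)<.04: print("plunger",st[4],p.round(4),P[int(ce[1]),int(ce[0])].round(4))
f=lambda c,r:cv2.resize(c["frame"][r],(400,400),interpolation=cv2.INTER_CUBIC)[:,:,::-1]
cv2.imwrite("pics/t11.png",np.hstack([f(a,np.s_[100:330,90:400]),f(b,np.s_[80:330,180:430])]))
```

```text
[ 0.49617187 -0.2035102   0.214978  ]
('violet', array([0.4771, 0.2714, 0.0775]), np.float64(83.5), array([0.4766, 0.2674, 0.0775]), True, np.float64(83.5), np.float64(0.0154))
('red', array([0.5484, 0.2629, 0.0775]), np.float64(83.8), array([0.5479, 0.2589, 0.0775]), True, np.float64(83.8), np.float64(0.0154))
('red', array([0.5414, 0.2029, 0.0775]), np.float64(85.0), array([0.541 , 0.1989, 0.0775]), True, np.float64(85.0), np.float64(0.015))
plunger 38 [0.4102 0.2483 0.074 ] [0.4078 0.2474 0.0749]
```

View pics/t11.png

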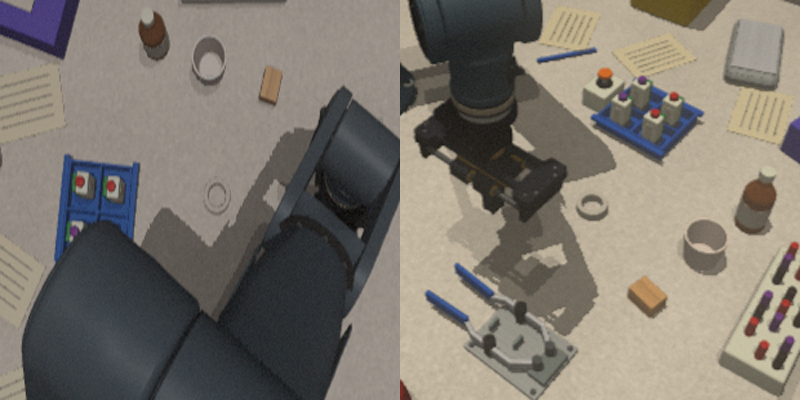

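All four pods are standing shut in the carrier. The plunger is back up (z 0.075), the press handles are open, and nothing else on the table has moved.

```bash
python3 -c "
from rig import *
print(hand_in())"
```

```text
the job is handed in; nothing more can be done
None
```

The job is done and handed in; no verdict is reported back. The finished pod went from the press into the carrier first. The three open pods (two violet, one red) were then each shut in the press and stood in their own compartment. Last, the logger plunger was pressed and released. It took about 56 s of robot time.

**Last checks:**
- **Pods:** the last picture shows four upright pods in the four compartments. Measured cap-to-door distances were about 15 mm, against 21–22 mm when open, so the doors are shut. In the last top view the arm hid one violet pod. It was measured shut just before the plunger press, and it looks upright in the scene view.
- **Press:** the handles closed to about 25 mm on every squeeze, close to the 26 mm given for a shut pod. They are open again in the last picture.
- **Plunger:** the force reached 14.6 N, above the 7.6 N at the stop, so it bottomed out. Its top is back at about 75 mm.
- **Knocked pod:** the red open pod was moved about 3 cm mid-run, so I measured it again before grasping it.
- **Other objects:** none of those visible in the last picture looks moved. I judged this by eye and did not measure it, and the spray bottle was mostly out of frame.

**Disagreement:** the two cameras differed by 3–7 mm on some points. I used roughly the average, and the pods still fitted the nest without any sideways force.

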